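# Clamp a plywood strip in a screw jig with its T-handle

## Robot

A 6-joint arm with a two-finger parallel gripper is mounted at the origin on the work surface. World frame = base frame: x ahead of the robot, y to its left, z up, the work surface at z = 0. Lengths are in m, angles in degrees, forces in N, time in s.
With the tool pointing down it reaches from about 0.35 to 0.875 m from the base axis. Payload 4.2 kg.
Tool frame: the origin (TCP) lies midway between the tips of the shut fingers; the grasp point (between the pads) lies 19 mm behind it; z points along the fingers, y is the line along which they close (so a half turn about z gives the same grasp; the last joint's range is limited). The gripper opens to 87 mm and grips with 3 to 60 N. Pads are 19 mm wide; open, the fingers measure 117 mm over their backs; the gripper's body (75 mm by 190 mm) begins 51 mm behind the grasp point.
Start: joints at [-50.271, 22.042, 0.453, 0, -68.411, -14.817], TCP at [0.263, -0.567, 0.223] pointing down, gripper open.
Joint ranges: [-179.83, 179.83], [-69.29, 118.12], [-61.27, 80.66], [-181.25, 117.63], [-171.15, -9.14], [-177.46, 177.46]. Speed limits (degrees/s): [159.86, 159.86, 180, 180, 180, 180].

## Interface

Orientations are given as a 3x3 rotation matrix whose columns are the frame's x, y, z axes.
In Python, from station import r, cams gives the robot as it stands.
- The arm moves only by the tool play_rows, never from a script. Its argument "commands" is text: rows parted by semicolons, each of 6 numbers parted by spaces: the shift along the world's x, y, z normalised to -1 to 1, where 1 is 30 mm, then the turn, a rotation vector about the world's x, y, z normalised to -1 to 1, where 1 is 0.15 rad. A call has 1 to 20 rows; each row shifts and turns the commanded pose from where the row before left it; what a row does not reach is not made up. A row lasts 1/10 s, in which the tool goes at most 50 mm and 8.59 degrees, less where a joint would pass 70% of its speed; a pose out of reach is approached as far as the arm can. A call with a number of a shift or a turn outside -1 to 1 is refused whole. A call with a gripper value outside its range is refused whole. "grip" is the finger opening in mm, from 0 to 87, set as the call begins (left out, the last holds). The fingers move at their own pace and stop on an object; the grip force is fixed at half the most. Time passes only in rows, so rows that do not move let the fingers close. It gives the time, the measured TCP pose, the force, the opening and the grip force at its end, in the units of the state.
- r.sense(): the state, without advancing time (a new reading comes with each control period).
- cams.capture(name): name is "side" or "top"; returns (picture, depth): 420x560x3 uint8, blue, green, red; 420x560 float32, m along the optical axis (not along the pixel's ray), 0 where there is no reading.
- cams.camera_info(name): a dict with "mtx" (3x3 intrinsics, pixels), "R" (3x3) and "t" (3): a world point X has camera coordinates R X + t. Camera axes: x right, y down, z forward; pixel columns grow to the right and rows downward; lengths in m; the calibration is good to about 2 mm. A picture is of the moment at which its call begins. camera_info takes no time and is no camera call.
- r.finish_job(): hands the job in; it is judged then, once.
The state is a dict: "time_s": time; "joints": joint angles; "joint_velocities": joint speeds; "effort": joint torques, N m; "tcp_pos": TCP position; "ee_rot": TCP orientation; "wrist_force": force on the tool from outside, world axes, zero at the start; "moment": the same for the moment, N m; "gripper_width": opening from 0.0 (shut) to 1.0 (fully open); "gripper_force": force on a finger pad.
Only numpy, scipy, OpenCV 4.12 (cv2) and the standard library are available. Lean on these libraries where they do the work, as an engineer would, in place of code of your own. Each camera call takes 0.05 s, during which the arm holds its last target. There are 200 camera calls.

## Task

Slide the plywood strip along the channel of the clamping jig until its end is fully home against the stop. Then wind the T-handle screw down clockwise, half turn by half turn on alternate ends of the bar, until the pad grips the strip firmly: stop when turning it takes about 6 N at a ball end of the bar, and do not overtighten, for that crushes the wood. Let go of everything and leave the other things on the bench alone.

Things in the scene. Friction and masses are not known exactly. Their poses are not given: they have to be found in the camera images.
- jig: Plywood clamping jig fixed to the bench, 130 x 130 mm, with a bridge over a channel. Origin on the bench top straight under the screw's axis; x points along the channel towards the stop, y to the left, z up. The channel is 53 mm wide between rails 20 mm thick and 38 mm high, from x = -60 to +45 mm.
- channel_mouth (a point): Open end of the channel, between the rails: x = -60 mm in the jig's frame, 22 mm up. Outside it a 36 mm wide tongue with a packing board carries the strip out to x = -102 mm. The packing makes the channel floor 20 to 24 mm above the bench, different each time.
- bridge_top (a point): Top of the bridge on the screw's axis, 94 mm above the bench; the bridge spans x = -25 to +25 mm and y = -65 to +65 mm of the jig's frame and carries a nut flange 6 mm high, 32 mm across.
- stop_face (a point): Centre of the stop's face at the closed end of the channel: x = 45 mm in the jig's frame, 34 mm above the bench; the strip's end belongs against it.
- strip: Loose plywood strip 150 x 50 x 18 mm, about 120 g, lying along the channel on the packing, its far end 25 to 45 mm short of the stop. Origin at the centre of its underside, x along its length towards the stop. Home, its near end stands out 45 mm beyond the rails and can be pushed from behind or held across its 50 mm width there.
- strip_tip (a point): Centre of the strip's far end face, the end that goes against the stop.
- strip_tail (a point): Centre of the strip's near end face, on the open side of the jig.
- tbar: Steel T-handle bar on top of the vertical screw: round bar 12 mm thick, 140 mm between the centres of its two 18 mm ball ends, hub of 22 mm in the middle. Origin on the screw's axis at the bar's mid height, about 148 mm above the bench at the start; y along the bar. At the start it lies across the channel within 0.45 rad.
- screw (a point): Point on the screw's axis, 30 mm below the bar's mid height. Clockwise turning (from above) drives screw and bar down 10 mm a turn; the screw stays where it is left. It turns freely with 0.1 N m (1.4 N at a ball end). Once the pad touches the strip the torque climbs steeply: 0.4 N m (6 N at a ball end), firmly gripped, is reached within about 0.2 rad; past 0.55 N m the wood is crushed. When turning stops, the felt torque sags by about a third.
- end_a (a point): Centre of one ball end of the bar, 70 mm from the screw's axis.
- end_b (a point): Centre of the other ball end, 70 mm from the axis on the other side.
- pad: Flat round steel pad, 36 mm across and 8 mm thick, at the foot of the screw, turning with it. Origin at the centre of its underside, 100.5 mm below the bar's mid height; about 5 to 10 mm above the strip's top at the start.
- bolt: Bystander: loose steel bolt, 68 mm long, lying beside the jig. Leave it.
- offcut: Bystander: loose plywood offcut 110 x 45 x 36 mm beside the jig. Leave it.
- bearing: Bystander: loose dark steel bearing ring, 34 mm across, 12 mm high, beside the jig. Leave it.
- driver: Bystander: loose screwdriver 200 mm long on the left of the bench. Leave it.
Mind the look-alikes: they are no part of the job. What is shaped like the jig but orange or purple is not meant.

How it is judged (in metres and radians):
On the way, in this order (a step that is already met when the one before it is completed fails the run):
1. the strip is home against the stop, before the pad presses on it (x of strip_tip in the frame of jig above 0.0425 m and contact force between pad and strip below 1 N), for 0.2 s.
2. the pad grips the strip (contact force between pad and strip above 15 N), for 0.2 s.
At the end, for the whole second after the job is handed in: The strip's far end is within 3 mm of the stop, the pad presses it with 15 to 120 N, the bar is at rest and the robot touches nothing (x of strip_tip in the frame of jig above 0.042 m and contact force between pad and strip above 15 N and angular speed of tbar below 0.05 rad/s).
It fails at once if the pad crushes the strip: more than 120 N (contact force between pad and strip above 120 N).
It fails at once if a bystander is moved more than 30 mm (distance of any of bolt, offcut, bearing, driver from where it was at the start of the episode above 0.03 m).
It also fails if it takes over 72 s, if anything falls off the work surface, if the arm or the gripper's body presses on something with over 40 N, if the wrist force passes 120 N, or if a joint passes its speed limit or range.

## Working session

There is one attempt and no reset: what is moved stays moved. The work goes in short steps, Python scripts to look and compute and a tool call to move; the robot and the scene stay as the last step left them, time stands still between calls to the robot, and variables do not carry over. Pictures are saved under pics/ and viewed, at most 10 in all, crops included, and the job is handed in when it is done.

Besides the shell and the picture viewer there is one more tool, called after "Request:" as a command line: name --argument value ..., lists and objects as JSON in quotes. play_rows: Moves the arm, as the interface text tells. Scaled input: -1 to 1 covers 30 mm each way for a shift and 0.15 rad each way for a turn. Its arguments: {"type":"object","properties":{"commands":{"type":"string"},"grip":{"type":"number"}},"required":["commands"]}

```bash
mkdir -p pics; ls; python3 - <<'E'
from station import r,cams
import cv2,numpy as np
for n in("top","side"):
    p,d=cams.capture(n);cv2.imwrite(f"pics/{n}0.png",p);np.save(f"pics/{n}0.npy",d)
    i=cams.camera_info(n);print(n,i["mtx"],i["R"],i["t"])
print(r.sense())
E
```

```text
pics
top [[466.27447366   0.         282.84654652]
 [  0.         466.27447366 209.71858795]
 [  0.           0.           1.        ]] [[ 0.00408268 -0.99998592 -0.00339115]
 [-0.98832021 -0.0035184  -0.15235084]
 [ 0.15233677  0.00397354 -0.98832066]] [0.07472642 0.48350558 1.35117281]
side [[450.71492876   0.         277.3353904 ]
 [  0.         450.71492876 214.20492969]
 [  0.           0.           1.        ]] [[-0.68854575 -0.72503187  0.01528186]
 [-0.46497968  0.42521313 -0.77652282]
 [ 0.55650575 -0.54177724 -0.62990378]] [0.38467419 0.27129942 0.89684516]
{'time_s': 0.1, 'joints': array([-5.02736095e+01,  2.20869547e+01,  3.87080352e-01, -2.45661859e-02,
       -6.84093146e+01, -1.48163709e+01]), 'joint_velocities': array([-0.01023365, -0.10536181,  0.0434683 ,  0.15974325, -0.03770346,
        0.08583926]), 'effort': array([-4.61173349e-04, -3.91688883e+01,  1.87935483e+01,  4.23188746e+00,
        1.34661849e-02, -8.98442886e-05]), 'tcp_pos': array([ 0.26303476, -0.5663694 ,  0.221561  ]), 'ee_rot': array([[-9.07036927e-01, -4.21050095e-01, -9.11332852e-04],
       [-4.21051069e-01,  9.07035301e-01,  1.72046656e-03],
       [ 1.02208456e-04,  1.94424438e-03, -9.99998105e-01]]), 'wrist_force': array([ 0.17596644, -0.01210103,  0.80803974]), 'moment': array([-0.02405589,  0.00579493, -0.00871767]), 'gripper_force': 0.0, 'gripper_width': 0.9955706002323743}
```

View pics/top0.png

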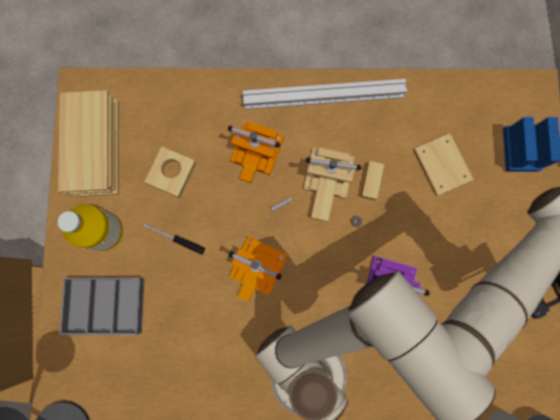

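View pics/side0.png

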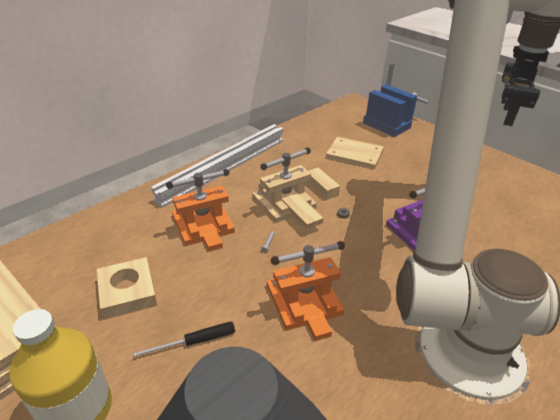

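The top view shows the plywood jig at (332,170), with its strip tail at (322,215), T-bar ends near (308,163) and (358,168). Candidates for the jig: plywood (332,170), orange (255,145), orange (255,265), purple (395,275). I choose the plywood one by its colour. Wood look-alikes are the offcut (373,180) and the plates (170,172) and (443,163). I'll check it in a close crop.

```bash
cat > h.py <<'E'
import numpy as np,cv2
from station import r,cams
def ray(n,u,v):
    i=cams.camera_info(n);R=np.array(i["R"]);t=np.array(i["t"])
    return -R.T@t, R.T@np.linalg.solve(i["mtx"],[u,v,1.])
def onz(n,u,v,z):
    o,d=ray(n,u,v);return o+d*(z-o[2])/d[2]
def cloud(n,D):
    i=cams.camera_info(n);K=np.array(i["mtx"]);v,u=np.mgrid[:D.shape[0],:D.shape[1]]
    X=np.stack([(u-K[0,2])/K[0,0]*D,(v-K[1,2])/K[1,1]*D,D],-1)
    return (X-np.array(i["t"]))@np.array(i["R"])
E
python3 - <<'E'
from h import *
p=cv2.imread("pics/top0.png");D=np.load("pics/top0.npy")
c=p[140:230,280:400];c1=cv2.resize(c,None,fx=5,fy=5,interpolation=cv2.INTER_CUBIC)
C=cloud("top",D)
q=cv2.imread("pics/side0.png");c2=cv2.resize(q[140:240,240:355],(520,450),interpolation=cv2.INTER_CUBIC)
h=cv2.resize(c1,(600,450));
cv2.imwrite("pics/crop1.png",cv2.resize(np.vstack([h]),None,fx=1,fy=1))
for (u,v) in [(322,200),(322,212),(318,190),(333,165),(345,175),(312,172),(316,163),(350,168),(373,180)]:print((u,v),C[v,u].round(4))
E
```

```text
(322, 200) [ 0.5134 -0.0404  0.0346]
(322, 212) [ 0.476  -0.0395  0.0422]
(318, 190) [ 0.5424 -0.0282  0.0418]
(333, 165) [ 0.5899 -0.0617  0.1572]
(345, 175) [ 0.5762 -0.1025  0.0952]
(312, 172) [ 0.585  -0.0074  0.0941]
(316, 163) [ 0.6109 -0.019   0.0974]
(350, 168) [ 0.5964 -0.1169  0.0973]
(373, 180) [ 0.574  -0.1935  0.0398]
```

View pics/crop1.png

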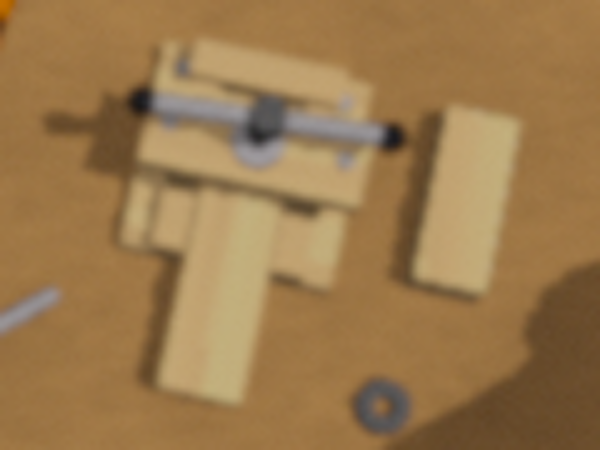

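The crop confirms the plywood jig: grey T-bar with black balls at crop (141,101) and (393,136), strip tail corners (158,385) and (242,402), bridge front edge (137,160)-(362,207). The offcut (465,200) and ring (382,405) are to the right, and the bolt is at left.

```bash
python3 - <<'E'
from h import *
f=lambda x,y,z:onz("top",280+(x+.5)/5-.5,140+(y+.5)/5-.5,z)[:2]
a,b=f(141,101,.148),f(393,136,.148)
print("balls",a,b,"mid",(a+b)/2,"L",np.linalg.norm(a-b))
c,d=f(137,160,.094),f(362,207,.094);e=(c-d)/np.linalg.norm(c-d)
yaw=np.arctan2(-e[0],e[1]);X=np.array([np.cos(yaw),np.sin(yaw)])
print("bridge",c,d,np.linalg.norm(c-d),"yaw",np.degrees(yaw),"axis",(c+d)/2+.025*X)
s,t=f(158,385,.041),f(242,402,.041);print("tail",s,t,np.linalg.norm(s-t),(s+t)/2,np.degrees(np.arctan2(-(s-t)[0],(s-t)[1])))
print("rail ends", f(120,245,.038),f(330,292,.038))
print("bar ang",np.degrees(np.arctan2(-(a-b)[0],(a-b)[1])))
print("ring",f(382,405,.006),"bolt",f(57,292,.005))
print("offcut",f(413,280,.036),f(488,295,.036),f(450,105,.036),f(520,120,.036))
# side view: tbar
q=cv2.imread("pics/side0.png");D=np.load("pics/side0.npy");C=cloud("side",D)
print(C[205:215:4,296:306:4].round(3))
# top depth: strip top median z and tail line
C=cloud("top",np.load("pics/top0.npy"));m=C[205:214,315:326];print("strip z",np.median(m[...,2]))
for n,u,v in[("side",263.5,166),("side",308,151)]:
    print(onz(n,u,v,.148))
E
```

```text
balls [0.60691677 0.00727071] [ 0.58737801 -0.13247581] mid [ 0.59714739 -0.06260255] L 0.14110582476622094
bridge [0.5861741  0.00699427] [ 0.55885533 -0.12248147] 0.13232641881421417 yaw -11.914386461408883 axis [ 0.59697614 -0.06290485]
tail [ 0.46230331 -0.00750472] [ 0.45232892 -0.05713944] 0.05062700057379702 [ 0.45731612 -0.03232208] -11.362590100006496
rail ends [0.54733305 0.01465076] [ 0.5191602  -0.11066201]
bar ang -7.959257261493432
ring [ 0.45542247 -0.1452848 ] bolt [0.52453506 0.05191012]
offcut [ 0.52698855 -0.16069597] [ 0.51802715 -0.20530561] [ 0.63478475 -0.18543626] [ 0.62558836 -0.2275179 ]
[[[ 0.534 -0.044  0.037]
  [ 0.525 -0.05   0.039]
  [ 0.517 -0.057  0.04 ]]

 [[ 0.519 -0.028  0.041]
  [ 0.512 -0.036  0.04 ]
  [ 0.505 -0.044  0.04 ]]

 [[ 0.507 -0.017  0.04 ]
  [ 0.502 -0.026  0.039]
  [ 0.494 -0.032  0.04 ]]]
strip z 0.04195513861149524
[0.60456398 0.0076341  0.148     ]
[ 0.57926997 -0.12863795  0.148     ]
```

Request:
play_rows --commands "0.32 0.995 0 0 0 -0.237;0.32 0.995 0 0 0 -0.237;0.32 0.995 0 0 0 -0.237;0.32 0.995 0 0 0 -0.237;0.32 0.995 0 0 0 -0.237;0.32 0.995 0 0 0 -0.237;0.32 0.995 0 0 0 -0.237;0.32 0.995 0 0 0 -0.237;0.32 0.995 0 0 0 -0.237;0.32 0.995 0 0 0 -0.237;0.32 0.995 0 0 0 -0.237;0.32 0.995 0 0 0 -0.237;0.32 0.995 0 0 0 -0.237;0.32 0.995 0 0 0 -0.237;0.32 0.995 0 0 0 -0.237;0.32 0.995 0 0 0 -0.237;0.32 0.995 0 0 0 -0.237;0.32 0.995 0 0 0 -0.237;0 0 0 0 0 0;0 0 0 0 0 0" --grip 20

```text
time_s: 2.1
tcp_pos: [0.4357, -0.0291, 0.2222]
ee_rot: [[-0.979, 0.202, -0.001], [0.202, 0.979, -0.0], [0.001, -0.0, -1.0]]
wrist_force: [1.0, -1.0, -0.5]
gripper_width: 0.232
gripper_force: 0.0
```

Request:
play_rows --commands "0 0 -0.9 0 0 0;0 0 -0.9 0 0 0;0 0 -0.9 0 0 0;0 0 -0.9 0 0 0;0 0 -0.9 0 0 0;0 0 -0.9 0 0 0;0 0 -0.9 0 0 0;0 0 -0.2 0 0 0;0.163 -0.034 0 0 0 0;0.163 -0.034 0 0 0 0;0.163 -0.034 0 0 0 0;0.163 -0.034 0 0 0 0;0.163 -0.034 0 0 0 0;0.163 -0.034 0 0 0 0;0.163 -0.034 0 0 0 0;0.163 -0.034 0 0 0 0"

```text
time_s: 3.7
tcp_pos: [0.4756, -0.0378, 0.0276]
ee_rot: [[-0.979, 0.204, -0.0], [0.204, 0.979, 0.0], [0.0, -0.0, -1.0]]
wrist_force: [-1.1, 0.7, 0.9]
gripper_width: 0.229
gripper_force: 0.5
```

```bash
python3 - <<'E'
from h import *
for n in("top","side"):
    p,d=cams.capture(n);cv2.imwrite(f"pics/{n}1.png",p)
a=cv2.resize(cv2.imread("pics/top1.png")[140:230,280:370],(395,395),interpolation=2)
b=cv2.resize(cv2.imread("pics/side1.png")[140:240,245:345],(395,395),interpolation=2)
cv2.imwrite("pics/c1.png",np.hstack([a,b]))
E
```

```text
(no output)
```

View pics/c1.png

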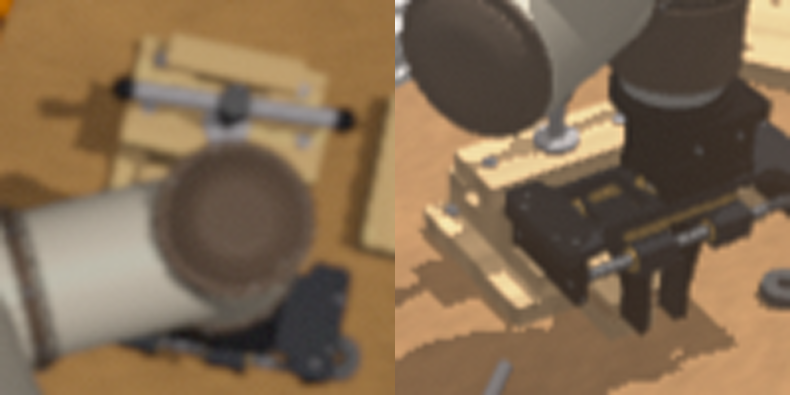

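The fingers (crop right, (660,290)) stand behind the strip's tail, pushing it square, and the bar is still untouched at (230,105). Continuing in small steps.

Request:
play_rows --commands "0.065 -0.0135 0 0 0 0;0.065 -0.0135 0 0 0 0;0.065 -0.0135 0 0 0 0;0 0 0 0 0 0"

```text
time_s: 4.2
tcp_pos: [0.4815, -0.0389, 0.0276]
ee_rot: [[-0.979, 0.204, 0.001], [0.204, 0.979, 0.0], [-0.001, 0.0, -1.0]]
wrist_force: [0.8, 0.4, 0.2]
gripper_width: 0.228
gripper_force: 0.0
```

Request:
play_rows --commands "0.033 -0.007 0 0 0 0;0.033 -0.007 0 0 0 0;0 0 0 0 0 0"

```text
time_s: 4.5
tcp_pos: [0.4824, -0.0394, 0.0274]
ee_rot: [[-0.979, 0.204, -0.001], [0.204, 0.979, -0.0], [0.001, -0.0, -1.0]]
wrist_force: [-2.2, 1.1, 2.6]
gripper_width: 0.227
gripper_force: 1.2
```

Request:
play_rows --commands "0.033 -0.007 0 0 0 0;0.033 -0.007 0 0 0 0;0 0 0 0 0 0"

```text
time_s: 4.8
tcp_pos: [0.4824, -0.0398, 0.0271]
ee_rot: [[-0.979, 0.205, -0.005], [0.205, 0.979, -0.0], [0.005, -0.001, -1.0]]
wrist_force: [-6.9, 3.7, 4.1]
gripper_width: 0.227
gripper_force: 3.6
```

Request:
play_rows --commands "0.033 -0.007 0 0 0 0;0 0 0 0 0 0;0 0 0 0 0 0;-0.5 0.1 0 0 0 0;-0.5 0.1 0 0 0 0;0 0 0.9 0 0 0;0 0 0.9 0 0 0;0 0 0.9 0 0 0;0 0 0.9 0 0 0;0 0 0.9 0 0 0;0 0 0.9 0 0 0;0 0 0.9 0 0 0;-0.9 0 0 0 0 0.99;-0.9 0 0 0 0 0.99;-0.6 0 0 0 0 0.99" --grip 32

```text
time_s: 6.3
tcp_pos: [0.3832, -0.034, 0.2169]
ee_rot: [[-0.97, -0.244, 0.002], [-0.244, 0.97, 0.001], [-0.002, 0.0, -1.0]]
wrist_force: [-1.0, -0.4, -0.4]
gripper_width: 0.367
gripper_force: 0.0
```

```bash
python3 - <<'E'
from h import *
for n in("top","side"):
    p,d=cams.capture(n);cv2.imwrite(f"pics/{n}2.png",p)
a=cv2.resize(cv2.imread("pics/top2.png")[140:230,280:370],(395,395),interpolation=2)
b=cv2.resize(cv2.imread("pics/side2.png")[140:240,245:345],(395,395),interpolation=2)
cv2.imwrite("pics/c2.png",np.hstack([a,b]))
E
```

```text
(no output)
```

View pics/c2.png

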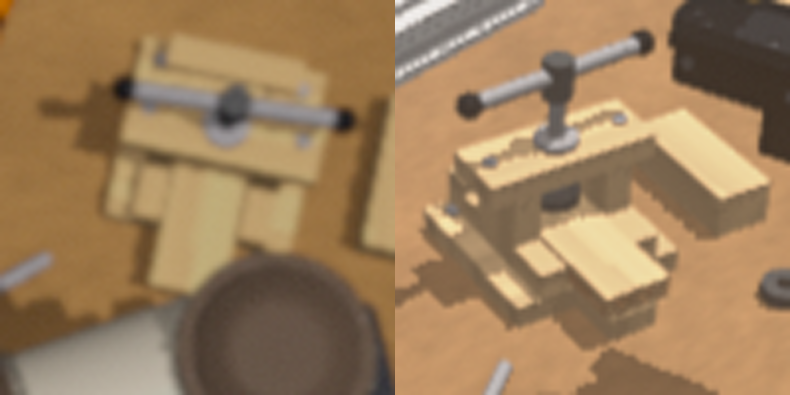

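The strip now sits in: its tail corner is at top-crop (150,285), the channel is open to the stop, and the bar ends are at (125,88) and (343,120) in the top crop, (470,103) and (643,42) in the side crop. Triangulating.

```bash
python3 - <<'E'
from h import *
T=lambda x,y:((x+.5)/4.389-.5+280,(y+.5)/4.389-.5+140)
S=lambda x,y:((x-395+.5)/3.95-.5+245,(y+.5)/3.95-.5+140)
def tri(t,s):
    o1,d1=ray("top",*t);o2,d2=ray("side",*s);k=np.linalg.lstsq(np.c_[d1,-d2],o2-o1,rcond=None)[0]
    a,b=o1+k[0]*d1,o2+k[1]*d2;return (a+b)/2,np.linalg.norm(a-b)
for t,s in[((125,88),(470,103)),((343,120),(643,42))]:print(tri(T(*t),S(*s)))
c=onz("top",*T(150,285),.041)[:2]-[.597,-.063];y=np.radians(-11.7)
print("corner jig",c@[np.cos(y),np.sin(y)],c@[-np.sin(y),np.cos(y)])
E
```

```text
(array([0.60699931, 0.00595872, 0.14714844]), np.float64(0.0013780442800947986))
(array([ 0.58647539, -0.13235821,  0.14580601]), np.float64(0.0024951543324023143))
corner jig -0.10609935294931211 0.026644980248285068
```

Request:
play_rows --commands "0.849 -0.408 0 0 0 0.988;0.849 -0.408 0 0 0 0.988;0.849 -0.408 0 0 0 0.988;0.849 -0.408 0 0 0 0.988;0.849 -0.408 0 0 0 0.988;0.849 -0.408 0 0 0 0.988;0.849 -0.408 0 0 0 0.988;0.849 -0.408 0 0 0 0.988;0 0 0 0 0 0;0 0 0 0 0 0"

```text
time_s: 7.4
tcp_pos: [0.5885, -0.1323, 0.2155]
ee_rot: [[-0.148, -0.989, -0.001], [-0.989, 0.148, -0.0], [0.0, 0.001, -1.0]]
wrist_force: [-0.6, -0.7, -0.1]
gripper_width: 0.367
gripper_force: 0.0
```

```bash
python3 - <<'E'
from h import *
print(r.sense()["joints"])
p,d=cams.capture("side");cv2.imwrite("pics/c3.png",cv2.resize(p[100:240,200:380],(720,560),interpolation=2))
E
```

```text
[ 2.69400002e+00  2.02276562e+01 -3.34993014e+00  3.53409396e-03
 -6.64659256e+01 -1.11882458e+01]
```

View pics/c3.png

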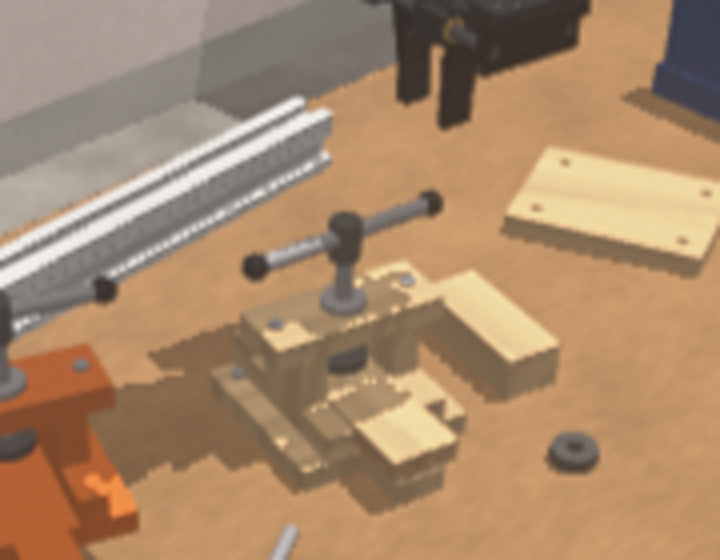

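The tool is above the right-hand ball (top right fingers at (430,70), bar end at (430,203)). The last joint would run out on a clockwise half turn, so I flip the tool by half a turn first, then lower it to straddle the ball.

Request:
play_rows --commands "0 0 0 0 0 1;0 0 0 0 0 1;0 0 0 0 0 1;0 0 0 0 0 1;0 0 0 0 0 1;0 0 0 0 0 1;0 0 0 0 0 1;0 0 0 0 0 1;0 0 0 0 0 1;0 0 0 0 0 1;0 0 0 0 0 1;0 0 0 0 0 1;0 0 0 0 0 1;0 0 0 0 0 1;0 0 0 0 0 1;0 0 0 0 0 1;0 0 0 0 0 1;0 0 0 0 0 1;0 0 0 0 0 1;0 0 0 0 0 1"

```text
time_s: 9.45
tcp_pos: [0.5873, -0.1314, 0.2171]
ee_rot: [[0.277, 0.961, 0.001], [0.961, -0.277, -0.0], [0.0, 0.001, -1.0]]
wrist_force: [0.4, -0.5, 0.3]
gripper_width: 0.368
gripper_force: 0.0
```

Request:
play_rows --commands "0 0 0 0 0 1;-0.05 0 0 0 0 0;0 0 0 0 0 0"

```text
time_s: 9.75
tcp_pos: [0.5858, -0.1316, 0.217]
ee_rot: [[0.139, 0.99, 0.001], [0.99, -0.139, 0.0], [0.0, 0.001, -1.0]]
wrist_force: [0.2, -0.7, -0.3]
gripper_width: 0.369
gripper_force: 0.0
```

```bash
python3 - <<'E'
from h import *
s=r.sense();print(s["joints"],s["tcp_pos"],s["ee_rot"])
# arc rows: center, start at bar heading from axis; both position & rotation, phi step
ax=np.array([.5970,-.0631]);R=.070
th0=np.degrees(np.arctan2(-.1323+.0631,.5871-.597));print("th0",th0)
for k in range(22):
    a0,a1=np.radians(th0)-np.array([k,k+1])*.15
    d=R*np.array([np.cos(a1)-np.cos(a0),np.sin(a1)-np.sin(a0)])/.03
    print(k,d.round(3),(ax+R*np.array([np.cos(a1),np.sin(a1)])).round(4))
E
```

```text
[ 2.77697028e+00  1.98564671e+01 -3.68549349e+00 -2.61702998e-05
 -6.64197625e+01  1.69207306e+02] [ 0.58583651 -0.13157159  0.21697711] [[ 1.39444989e-01  9.90229594e-01  6.67253243e-04]
 [ 9.90229811e-01 -1.39445042e-01  3.27844041e-05]
 [ 1.25509243e-04  6.56162432e-04 -9.99999777e-01]]
th0 -98.1416936506827
0 [-0.341  0.075] [ 0.5768 -0.1301]
1 [-0.326  0.126] [ 0.5671 -0.1264]
2 [-0.304  0.173] [ 0.5579 -0.1212]
3 [-0.275  0.216] [ 0.5497 -0.1147]
4 [-0.239  0.255] [ 0.5425 -0.107 ]
5 [-0.199  0.288] [ 0.5366 -0.0984]
6 [-0.153  0.314] [ 0.532 -0.089]
7 [-0.105  0.334] [ 0.5288 -0.079 ]
8 [-0.054  0.346] [ 0.5272 -0.0686]
9 [-0.001  0.35 ] [ 0.5272 -0.0581]
10 [0.051 0.346] [ 0.5287 -0.0477]
11 [0.102 0.334] [ 0.5318 -0.0377]
12 [0.151 0.315] [ 0.5363 -0.0282]
13 [0.196 0.289] [ 0.5422 -0.0196]
14 [0.237 0.257] [ 0.5493 -0.0119]
15 [0.273 0.218] [ 0.5575 -0.0053]
16 [0.303 0.175] [ 5.666e-01 -1.000e-04]
17 [0.325 0.128] [0.5763 0.0038]
18 [0.341 0.078] [0.5866 0.0061]
19 [0.349 0.026] [0.597  0.0069]
20 [ 0.349 -0.026] [0.6075 0.0061]
21 [ 0.341 -0.078] [0.6177 0.0038]
```

Request:
play_rows --commands "0 0 -0.92 0 0 0;0 0 -0.92 0 0 0;0 0 -0.92 0 0 0;0 0 0 0 0 0;0 0 0 0 0 0;-0.34 0.075 -0.008 0 0 -1;-0.325 0.125 -0.008 0 0 -1;-0.305 0.175 -0.008 0 0 -1" --grip 26

```text
time_s: 10.55
tcp_pos: [0.5589, -0.121, 0.1355]
ee_rot: [[0.559, 0.829, 0.006], [0.829, -0.559, -0.001], [0.003, 0.005, -1.0]]
wrist_force: [1.6, -1.2, -1.2]
gripper_width: 0.295
gripper_force: 0.9
```

Request:
play_rows --commands "-0.275 0.215 -0.008 0 0 -1;-0.24 0.255 -0.008 0 0 -1;-0.2 0.29 -0.008 0 0 -1;-0.155 0.315 -0.008 0 0 -1;-0.105 0.335 -0.008 0 0 -1;-0.055 0.345 -0.008 0 0 -1;0 0.35 -0.008 0 0 -1;0.05 0.345 -0.008 0 0 -1"

```text
time_s: 11.35
tcp_pos: [0.5289, -0.047, 0.1336]
ee_rot: [[0.975, -0.221, 0.004], [-0.221, -0.975, -0.0], [0.004, -0.001, -1.0]]
wrist_force: [0.3, -2.5, -0.8]
gripper_width: 0.297
gripper_force: 0.8
```

Request:
play_rows --commands "0.1 0.335 -0.008 0 0 -1;0.15 0.315 -0.008 0 0 -1;0.195 0.29 -0.008 0 0 -1;0.235 0.255 -0.008 0 0 -1;0.275 0.22 -0.008 0 0 -1;0.305 0.175 -0.008 0 0 -1"

```text
time_s: 11.95
tcp_pos: [0.5665, 0.0007, 0.1322]
ee_rot: [[0.433, -0.901, 0.003], [-0.901, -0.433, -0.0], [0.001, -0.002, -1.0]]
wrist_force: [-1.5, -1.6, 0.5]
gripper_width: 0.3
gripper_force: 0.8
```

Request:
play_rows --commands "0.325 0.125 -0.008 0 0 -1;0.34 0.075 -0.008 0 0 -1;0.35 0.025 -0.008 0 0 -1"

```text
time_s: 12.25
tcp_pos: [0.5968, 0.0075, 0.1313]
ee_rot: [[-0.002, -1.0, 0.002], [-1.0, 0.002, 0.0], [-0.0, -0.002, -1.0]]
wrist_force: [-1.1, -1.1, 0.3]
gripper_width: 0.293
gripper_force: 0.8
```

Request:
play_rows --commands "0.35 -0.025 -0.008 0 0 -1;0 0 0 0 0 0"

```text
time_s: 12.45
tcp_pos: [0.6085, 0.0067, 0.1308]
ee_rot: [[-0.145, -0.989, 0.004], [-0.989, 0.145, 0.0], [-0.001, -0.004, -1.0]]
wrist_force: [-0.5, 0.3, -0.2]
gripper_width: 0.298
gripper_force: 0.0
```

```bash
python3 - <<'E'
from h import *
s=r.sense();print(s["joints"],s["tcp_pos"],s["ee_rot"])
E
```

```text
[ 1.58806277e+01  2.47508128e+01 -9.35131149e+00  4.92442517e-02
 -5.56634997e+01 -2.42377878e+01] [0.60848458 0.00674196 0.13077061] [[-1.44862963e-01 -9.89443113e-01  4.12886283e-03]
 [-9.89451191e-01  1.44865969e-01  4.36765510e-04]
 [-1.03028634e-03 -4.02203710e-03 -9.99991381e-01]]
```

Request:
play_rows --commands "0 0 1 0 0 0;0 0 1 0 0 0;-0.034 -0.258 0 0 0 1;-0.034 -0.258 0 0 0 1;-0.034 -0.258 0 0 0 1;-0.034 -0.258 0 0 0 1;-0.034 -0.258 0 0 0 1;-0.034 -0.258 0 0 0 1;-0.034 -0.258 0 0 0 1;-0.034 -0.258 0 0 0 1;-0.034 -0.258 0 0 0 1;-0.034 -0.258 0 0 0 1;-0.034 -0.258 0 0 0 1;-0.034 -0.258 0 0 0 1;-0.034 -0.258 0 0 0 1;-0.034 -0.258 0 0 0 1;-0.034 -0.258 0 0 0 1;-0.034 -0.258 0 0 0 1;-0.034 -0.258 0 0 0 1;-0.034 -0.258 0 0 0 1" --grip 36

```text
time_s: 14.45
tcp_pos: [0.5885, -0.133, 0.1905]
ee_rot: [[0.546, 0.838, 0.003], [0.838, -0.546, -0.0], [0.002, 0.003, -1.0]]
wrist_force: [-0.9, -0.3, -0.4]
gripper_width: 0.416
gripper_force: 0.0
```

Request:
play_rows --commands "0 0 0 0 0 1;0 0 0 0 0 1;0 0 0 0 0 1;0 0 0 0 0 0.3;0 0 0 0 0 0;0 0 0 0 0 0"

```text
time_s: 15.05
tcp_pos: [0.5884, -0.1327, 0.1899]
ee_rot: [[0.091, 0.996, 0.002], [0.996, -0.091, -0.0], [0.0, 0.002, -1.0]]
wrist_force: [-0.1, -0.1, 0.1]
gripper_width: 0.415
gripper_force: 0.0
```

```bash
python3 - <<'E'
from h import *
print(r.sense()["joints"],r.sense()["tcp_pos"])
p,d=cams.capture("side");cv2.imwrite("pics/c4.png",cv2.resize(p[100:240,200:380],(720,560),interpolation=2))
E
```

```text
[ 2.66082427e+00  2.12527171e+01 -5.63967036e+00  9.25077434e-03
 -6.29865665e+01  1.72122796e+02] [ 0.58840433 -0.13267136  0.18985625]
```

View pics/c4.png

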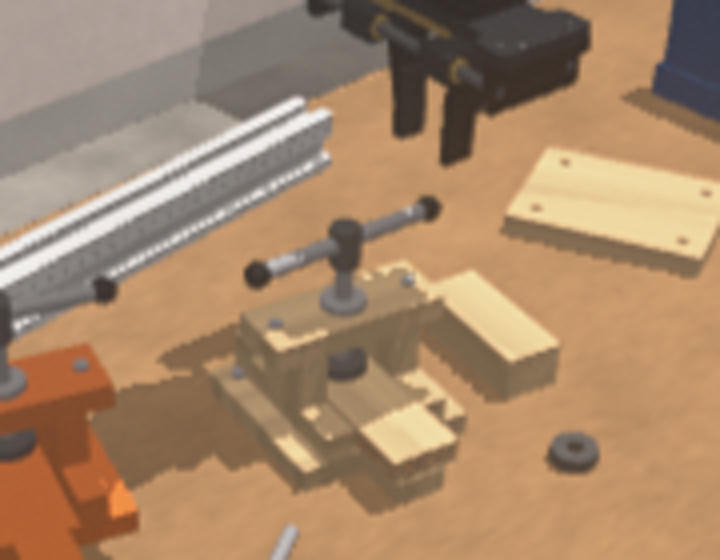

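Bar lies across again, half a turn lower, with the right-hand ball at (428,208) under the fingers at (430,140); strip and bystanders unchanged.

Request:
play_rows --commands "0 0 -0.69 0 0 0;0 0 -0.69 0 0 0;0 0 -0.69 0 0 0;0 0 0 0 0 0;0 0 0 0 0 0" --grip 26

```text
time_s: 15.6
tcp_pos: [0.5885, -0.1329, 0.1271]
ee_rot: [[0.091, 0.996, 0.0], [0.996, -0.091, -0.001], [-0.0, 0.0, -1.0]]
wrist_force: [0.4, -0.6, 0.8]
gripper_width: 0.3
gripper_force: 0.0
```

```bash
python3 - <<'E'
from h import *
s=r.sense();print(s["tcp_pos"],s["wrist_force"])
ax=np.array([.5970,-.0631]);v=s["tcp_pos"][:2]-ax;th0=np.arctan2(v[1],v[0]);print(np.degrees(th0),np.linalg.norm(v))
for k in range(21):
    a0,a1=th0-np.array([k,k+1])*.15
    d=.07*np.array([np.cos(a1)-np.cos(a0),np.sin(a1)-np.sin(a0)])/.03
    print(k,"1:",d.round(3),"1/3:",(d/3).round(3))
E
```

```text
[ 0.58847484 -0.13286726  0.12710274] [ 0.36973559 -0.59226177  0.80313644]
-96.96667738783097 0.070286187670596
0 1: [-0.343  0.068] 1/3: [-0.114  0.023]
1 1: [-0.329  0.119] 1/3: [-0.11  0.04]
2 1: [-0.307  0.167] 1/3: [-0.102  0.056]
3 1: [-0.279  0.211] 1/3: [-0.093  0.07 ]
4 1: [-0.244  0.25 ] 1/3: [-0.081  0.083]
5 1: [-0.204  0.284] 1/3: [-0.068  0.095]
6 1: [-0.16   0.311] 1/3: [-0.053  0.104]
7 1: [-0.111  0.331] 1/3: [-0.037  0.11 ]
8 1: [-0.061  0.344] 1/3: [-0.02   0.115]
9 1: [-0.008  0.35 ] 1/3: [-0.003  0.117]
10 1: [0.044 0.347] 1/3: [0.015 0.116]
11 1: [0.095 0.336] 1/3: [0.032 0.112]
12 1: [0.144 0.318] 1/3: [0.048 0.106]
13 1: [0.19  0.293] 1/3: [0.063 0.098]
14 1: [0.232 0.262] 1/3: [0.077 0.087]
15 1: [0.269 0.224] 1/3: [0.09  0.075]
16 1: [0.299 0.181] 1/3: [0.1  0.06]
17 1: [0.323 0.135] 1/3: [0.108 0.045]
18 1: [0.339 0.085] 1/3: [0.113 0.028]
19 1: [0.348 0.033] 1/3: [0.116 0.011]
20 1: [ 0.349 -0.019] 1/3: [ 0.116 -0.006]
```

Request:
play_rows --commands "-0.114 0.023 -0.003 0 0 -0.33;-0.114 0.023 -0.003 0 0 -0.33;-0.114 0.023 -0.003 0 0 -0.33;-0.11 0.04 -0.003 0 0 -0.33;-0.11 0.04 -0.003 0 0 -0.33;-0.11 0.04 -0.003 0 0 -0.33"

```text
time_s: 16.2
tcp_pos: [0.5697, -0.1273, 0.1282]
ee_rot: [[0.38, 0.925, 0.005], [0.925, -0.38, -0.001], [0.001, 0.005, -1.0]]
wrist_force: [1.4, -0.5, -0.6]
gripper_width: 0.296
gripper_force: 0.8
```

Request:
play_rows --commands "-0.102 0.056 -0.003 0 0 -0.33;-0.102 0.056 -0.003 0 0 -0.33;-0.102 0.056 -0.003 0 0 -0.33"

```text
time_s: 16.5
tcp_pos: [0.5604, -0.1224, 0.128]
ee_rot: [[0.513, 0.858, 0.005], [0.858, -0.513, -0.001], [0.002, 0.004, -1.0]]
wrist_force: [1.5, -2.0, -0.1]
gripper_width: 0.301
gripper_force: 0.8
```

Request:
play_rows --commands "-0.093 0.07 -0.003 0 0 -0.33;-0.093 0.07 -0.003 0 0 -0.33;-0.093 0.07 -0.003 0 0 -0.33"

```text
time_s: 16.8
tcp_pos: [0.5519, -0.1162, 0.1278]
ee_rot: [[0.634, 0.773, 0.005], [0.773, -0.634, -0.001], [0.002, 0.004, -1.0]]
wrist_force: [0.2, -2.4, -1.1]
gripper_width: 0.295
gripper_force: 0.8
```

Request:
play_rows --commands "-0.081 0.083 -0.003 0 0 -0.33;-0.081 0.083 -0.003 0 0 -0.33;-0.081 0.083 -0.003 0 0 -0.33"

```text
time_s: 17.1
tcp_pos: [0.5445, -0.1087, 0.1275]
ee_rot: [[0.742, 0.671, 0.004], [0.671, -0.742, -0.001], [0.002, 0.003, -1.0]]
wrist_force: [-0.4, -1.4, -0.3]
gripper_width: 0.294
gripper_force: 0.8
```

Request:
play_rows --commands "-0.068 0.095 -0.003 0 0 -0.33;-0.068 0.095 -0.003 0 0 -0.33;-0.068 0.095 -0.003 0 0 -0.33"

```text
time_s: 17.4
tcp_pos: [0.5382, -0.1001, 0.1272]
ee_rot: [[0.833, 0.554, 0.004], [0.554, -0.833, -0.001], [0.003, 0.003, -1.0]]
wrist_force: [0.4, -1.9, 0.5]
gripper_width: 0.299
gripper_force: 0.8
```

Request:
play_rows --commands "-0.053 0.104 -0.003 0 0 -0.33;-0.053 0.104 -0.003 0 0 -0.33;-0.053 0.104 -0.003 0 0 -0.33"

```text
time_s: 17.7
tcp_pos: [0.5334, -0.0909, 0.1269]
ee_rot: [[0.905, 0.424, 0.004], [0.424, -0.905, -0.001], [0.003, 0.002, -1.0]]
wrist_force: [-0.4, -2.8, 1.4]
gripper_width: 0.3
gripper_force: 1.2
```

Request:
play_rows --commands "-0.037 0.11 -0.003 0 0 -0.33;0 0 0 0 0 0"

```text
time_s: 17.9
tcp_pos: [0.5321, -0.0872, 0.1266]
ee_rot: [[0.924, 0.381, 0.003], [0.381, -0.924, -0.0], [0.003, 0.002, -1.0]]
wrist_force: [-0.5, -2.3, 0.6]
gripper_width: 0.298
gripper_force: 0.6
```

Request:
play_rows --commands "-0.037 0.11 -0.003 0 0 -0.33;-0.037 0.11 -0.003 0 0 -0.33"

```text
time_s: 18.1
tcp_pos: [0.5303, -0.0811, 0.1263]
ee_rot: [[0.958, 0.287, 0.004], [0.287, -0.958, -0.001], [0.003, 0.002, -1.0]]
wrist_force: [-0.1, -2.8, 1.5]
gripper_width: 0.299
gripper_force: 1.7
```

Contact is beginning; smaller steps.

Request:
play_rows --commands "-0.02 0.115 -0.003 0 0 -0.33"

```text
time_s: 18.2
tcp_pos: [0.5295, -0.0777, 0.1263]
ee_rot: [[0.971, 0.239, 0.003], [0.239, -0.971, -0.001], [0.003, 0.002, -1.0]]
wrist_force: [-0.8, -3.0, 2.1]
gripper_width: 0.303
gripper_force: 1.9
```

Request:
play_rows --commands "-0.02 0.115 -0.003 0 0 -0.33"

```text
time_s: 18.3
tcp_pos: [0.5289, -0.0744, 0.1262]
ee_rot: [[0.982, 0.191, 0.003], [0.191, -0.982, -0.001], [0.003, 0.002, -1.0]]
wrist_force: [-0.3, -4.6, 2.1]
gripper_width: 0.301
gripper_force: 2.1
```

Request:
play_rows --commands "-0.01 0.09 -0.002 0 0 -0.25"

```text
time_s: 18.4
tcp_pos: [0.5285, -0.0717, 0.1262]
ee_rot: [[0.988, 0.154, 0.003], [0.154, -0.988, -0.002], [0.002, 0.002, -1.0]]
wrist_force: [-0.2, -4.7, 2.8]
gripper_width: 0.301
gripper_force: 2.2
```

Request:
play_rows --commands "-0.008 0.09 -0.002 0 0 -0.25"

```text
time_s: 18.5
tcp_pos: [0.5282, -0.0691, 0.1261]
ee_rot: [[0.993, 0.117, 0.003], [0.117, -0.993, -0.002], [0.002, 0.002, -1.0]]
wrist_force: [-1.0, -5.5, 2.9]
gripper_width: 0.298
gripper_force: 2.4
```

Request:
play_rows --commands "-0.004 0.07 -0.002 0 0 -0.2"

```text
time_s: 18.6
tcp_pos: [0.528, -0.0671, 0.1261]
ee_rot: [[0.996, 0.088, 0.002], [0.088, -0.996, -0.002], [0.002, 0.002, -1.0]]
wrist_force: [-1.8, -4.9, 3.1]
gripper_width: 0.298
gripper_force: 2.4
```

Request:
play_rows --commands "-0.004 0.09 -0.002 0 0 -0.25"

```text
time_s: 18.7
tcp_pos: [0.5279, -0.0645, 0.126]
ee_rot: [[0.999, 0.05, 0.002], [0.05, -0.999, -0.002], [0.002, 0.002, -1.0]]
wrist_force: [-0.9, -4.9, 4.4]
gripper_width: 0.3
gripper_force: 2.6
```

Request:
play_rows --commands "0 0.09 0 0 0 -0.25"

```text
time_s: 18.8
tcp_pos: [0.5279, -0.0618, 0.126]
ee_rot: [[1.0, 0.013, 0.002], [0.013, -1.0, -0.002], [0.002, 0.002, -1.0]]
wrist_force: [-1.3, -5.1, 3.9]
gripper_width: 0.303
gripper_force: 2.6
```

```bash
python3 - <<'E'
from h import *
F=[]
for n in("top","side"):
    p,d=cams.capture(n);cv2.imwrite(f"pics/{n}5.png",p);F.append(r.sense()["wrist_force"].round(2))
print(F,r.sense()["moment"],r.sense()["tcp_pos"])
a=cv2.resize(cv2.imread("pics/top5.png")[140:230,280:370],(395,395),interpolation=2)
b=cv2.resize(cv2.imread("pics/side5.png")[140:240,245:345],(395,395),interpolation=2)
cv2.imwrite("pics/c5.png",np.hstack([a,b]))
E
```

```text
[array([-0.99, -2.21,  1.65]), array([-0.44, -2.82,  1.99])] [-0.83066801  0.18845042  0.0232785 ] [ 0.52781848 -0.06106667  0.12557914]
```

View pics/c5.png

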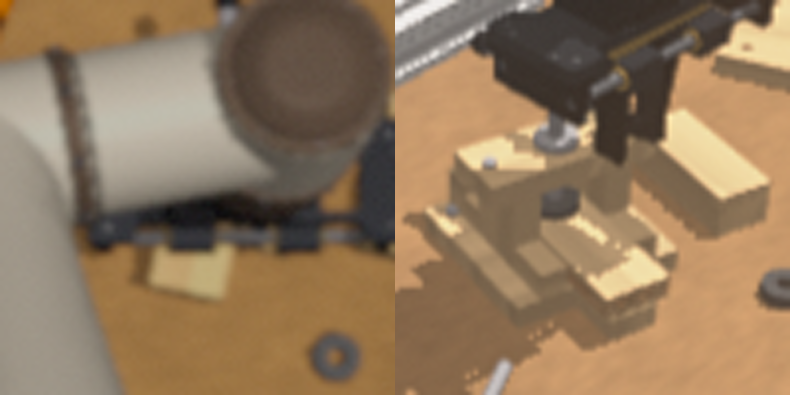

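```bash
python3 - <<'E'
from h import *
q=onz("top",(228.5)/4.389-.5+280,(10.5)/4.389-.5+140,.140)[:2]-[.597,-.0631];print(q,np.degrees(np.arctan2(q[1],q[0])))
p=cv2.imread("pics/top5.png")[128:165,310:350]
cv2.imwrite("pics/c6.png",cv2.resize(p,(600,555),interpolation=2))
E
```

```text
[0.06414655 0.00284062] 2.5355926011153462
```

View pics/c6.png

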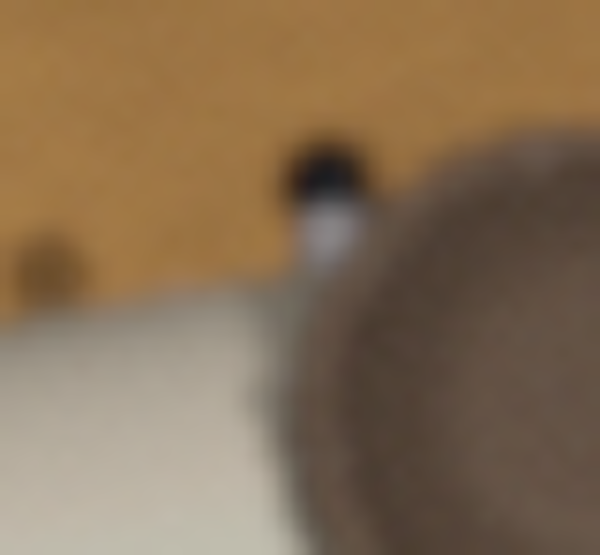

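No slip: the far ball at crop (328,175) matches the tool's angle. One more small step to reach about 6 N.

Request:
play_rows --commands "0.003 0.08 0 0 0 -0.22;0.003 0.08 0 0 0 -0.22"

```text
time_s: 19.1
tcp_pos: [0.5281, -0.0567, 0.1254]
ee_rot: [[0.999, -0.053, 0.002], [-0.053, -0.999, -0.001], [0.003, 0.001, -1.0]]
wrist_force: [0.2, -5.2, 2.9]
gripper_width: 0.302
gripper_force: 2.8
```

Pad force reading 2.8 (free run 0.8 ≈ 1.6 N) and 5.2 N at the wrist: about 6 N at the ball. I stop here, back off and lift straight away.

Request:
play_rows --commands "0 -0.13 0 0 0 0;0 0 0 0 0 0;0 0 0.9 0 0 0;0 0 0.9 0 0 0;0 0 0.9 0 0 0;-0.9 0 0 0 0 0;-0.9 0 0 0 0 0;-0.9 0 0 0 0 0;-0.9 0 0 0 0 0;0 0 0 0 0 0;0 0 0 0 0 0" --grip 34

```text
time_s: 20.2
tcp_pos: [0.4193, -0.0595, 0.2055]
ee_rot: [[0.999, -0.052, 0.002], [-0.052, -0.999, 0.001], [0.002, -0.001, -1.0]]
wrist_force: [0.4, -0.4, 0.8]
gripper_width: 0.389
gripper_force: 0.0
```

```bash
python3 - <<'E'
from h import *
for n in("top","side"):
    p,d=cams.capture(n);cv2.imwrite(f"pics/{n}7.png",p)
a=cv2.resize(cv2.imread("pics/top7.png")[130:220,280:370],(395,395),interpolation=2)
b=cv2.resize(cv2.imread("pics/side7.png")[140:240,245:345],(395,395),interpolation=2)
cv2.imwrite("pics/c7.png",np.hstack([a,b]))
E
```

```text
(no output)
```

View pics/c7.png

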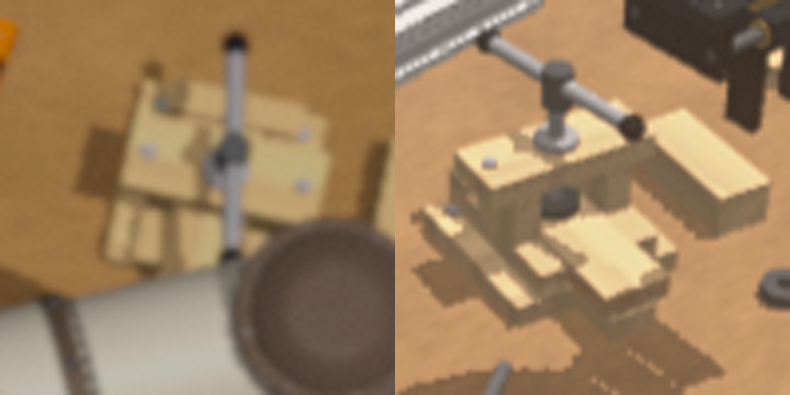

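The bar lies along the channel, about 4.6 rad (7.4 mm) down, with the pad on the strip at (560,203), the strip still home and the robot clear. Handing in.

```bash
python3 -c "
from station import r
print(r.finish_job())"
```

```text
the job is handed in; nothing more can be done
None
```

I slid the strip home against the stop and wound the screw down clockwise about 4.6 rad on alternate ends, until turning it took 5.2 N at the wrist, by the finger-pad reading nearly 6 N at the ball. The arm is clear and the job is handed in, but the hand-in gave no verdict, so the pad's grip force is inferred from those readings.

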